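# Unlock a tilting sine plate and hold it up at the set angle

### The job

The tilting sine plate has to be held at its set angle while its gauge blocks are slid under the roller. Pull the long lock pin straight up out of the bush beside the hinge and stand it, pushed fully down, in the empty middle bore of the pin block; then raise the plate by the round bar at its free end until the pointer on its side is level with the tip of the index clamped on the protractor arc, and keep it there: finish with the gripper still holding the bar, since the plate falls shut if let go. Never let the plate drop, and do not shift the index, the two ring gauges or the brass weight.

Things in the scene. Friction and masses are not known exactly. Their poses are not given: they have to be found in the camera images.
- fixture: Fixed steel base of the sine plate, 110 x 250 x 18 mm. Origin under its middle on the desk; z up; +y runs along the base to the hinge end, x is parallel to the hinge axis; bush, lock pin and protractor arc are on its -x side. Bush: block 34 x 36 mm at x -74, y +100 mm, top 31 mm high. Arc: upright at x -66 mm, between y -10 and -75 mm, up to 185 mm over the desk, index included.
- hinge_axis (a point): Point on the hinge axis in the middle of the plate's width: 100 mm to +y of the base's origin and 75 mm over the desk. The axis runs along the fixture's x.
- tilt_plate (a joint): Angle of the hinged plate (rad), 0 lying level, growing as its free end rises; stop at 0.95. Plate 100 mm wide, 14 mm thick, at hinge height, free edge 192 mm from the hinge axis; about 0.9 kg with its bar (varies). It swings freely and falls back to 0 if let go. While the lock pin is in its bush it can move only about 0.1 rad.
- lift_bar: Round bar at the plate's free end, to be gripped: 12 mm thick, a 64 mm sleeve turning freely on a spindle between two arms, parallel to the hinge axis, 233 mm from it, 75 mm over the desk when the plate is level. Origin in the middle of the bar; x along it. Clear gap to the plate edge 35 mm; nothing stands beyond the bar. Held in the fingers it lets the plate turn.
- pointer_tip (a point): Tip of the thin pointer blade on the -x side of the plate, 140 mm from the hinge axis; it rises with the plate along the inner edge of the arc.
- index (a joint): Angle (rad) at which the index is clamped on the arc, measured like the plate's; the plate is to be brought to this same value. Between 0.30 and 0.62. Stiff (needs several N to shift).
- index_tip (a point): Tip of the index (small dark cursor with a knurled thumb screw, clamped on the arc), 140 mm from the hinge axis. When the plate stands at the set angle pointer_tip coincides with it.
- lock_pin: Loose steel pin, 134 mm long, 0.11 kg: shank 12 mm thick, foot tapered to 7 mm over its last 6 mm, dark knurled round head 24 mm thick from 108 to 134 mm. Origin at the centre of the foot's end, z up along the pin. Starts upright through the plate's lug (hole 14 mm, lug top 44 mm over the desk) in the bush (same hole), foot 4 mm over the desk: it must rise 42 mm to be clear, and more to pass over the arc.
- empty_bore (a point): Centre of the mouth of the empty middle bore of the pin block: 14.5 mm wide, 38 mm deep, mouth chamfered by 2 mm, 46 mm over the desk. z up. The pin seated there has its foot 38 mm below this point.
- pin_block: Fixed aluminium block 46 x 110 x 46 mm with three bores in a row along its y. Origin under its centre. The outer bores, 36 mm from the middle one, hold two short gauge pins (10 and 8 mm thick) that stand 22 and 16 mm above the block.
- ring_gauge_0: Bystander: large steel ring gauge 46 mm across, 14 mm high, on the desk. Origin under its centre.
- weight_0: Bystander: brass weight 26 mm across, 30 mm high, on the desk. Origin under its centre.
- ring_gauge_1: Bystander: small steel ring gauge 36 mm across, 11 mm high, on the desk. Origin under its centre.
Mind the look-alikes: they are no part of the job. Several things look just like the lock_pin: the one meant starts farthest to the robot's left.

How it is judged:
On the way, in this order (a step that is already met when the one before it is completed fails the run):
1. the lock pin is pulled up clear of bush and lug, the plate still down (z of lock_pin in the frame of fixture above 0.046 m and value of joint tilt_plate below 0.1 rad), for 0.1 s.
2. the pin stands in the empty bore, fully down and let go (horizontal distance between lock_pin and empty_bore below 0.008 m and z of lock_pin in the frame of empty_bore below -0.03 m and angle between lock_pin's own z axis and vertical below 0.2 rad and contact force between the fingers and lock_pin below 0.1 N), for 0.2 s.
3. the plate is lifted by its bar (value of joint tilt_plate above 0.15 rad and contact force between the fingers and lift_bar above 0.5 N), for 0.1 s.
At the end, for the whole second after the job is handed in: The plate is held still with its pointer tip within 5 mm (2 degrees) of the index tip, by the fingers on the lift bar (over 1 N); the lock pin stands by itself in the empty bore of the pin block, upright, within 8 mm of its bottom (all of step 2 and distance between pointer_tip and index_tip below 0.005 m and contact force between the fingers and lift_bar above 1 N and velocity of joint tilt_plate between -0.06 and 0.06 rad/s); the arm keeps its last pose, push and grip.
It fails at once if the plate is let drop (falls faster than 1.5 rad/s) (velocity of joint tilt_plate below -1.5 rad/s).
It fails at once if the index is shifted on its arc by more than 3 mm (distance of index_tip from where it was at the start of the episode above 0.003 m).
It fails at once if the large ring gauge is shifted by more than 20 mm (distance of ring_gauge_0 from where it was at the start of the episode above 0.02 m).
It fails at once if the weight is shifted by more than 20 mm (distance of weight_0 from where it was at the start of the episode above 0.02 m).
It fails at once if the small ring gauge is shifted by more than 20 mm (distance of ring_gauge_1 from where it was at the start of the episode above 0.02 m).
It also fails if it takes over 61 s, if anything falls off the work surface, if the arm or the gripper's body presses on something with over 40 N, if the wrist force passes 120 N, or if a joint passes its speed limit or range.

### The arm

A 6-joint arm with a two-finger parallel gripper is mounted at the origin on the work surface; the furniture and walls round the work are solid. World frame = base frame: x ahead of the robot, y to its left, z up, the work surface at z = 0. Lengths are in m, angles in rad, forces in N, time in s.
With the tool pointing down it reaches from about 0.35 to 0.85 m from the base axis. Payload 8.1 kg.
Tool frame: the origin (TCP) lies between the finger pads; the fingertips stand 14 mm ahead of it and the grasp point (between the pads) lies 5 mm behind it; z points along the fingers, y is the direction in which the jaws open and shut (so a half turn about z gives the same grasp; the last joint's range is limited). The gripper opens to 93 mm and grips with 3 to 60 N. Pads are 15 mm wide; open, the fingers measure 128 mm over their backs; the gripper's body (75 mm by 188 mm) begins 65 mm behind the grasp point.
Start: joints at [-1.208, 0.13, 1.488, -0, 1.523, -0.085], TCP at [0.26, -0.541, 0.233] pointing down, gripper open.
Joint ranges: [-2.96, 2.96], [-0.89, 2.26], [0.02, 2.5], [-1.34, 4.48], [0, 2.73], [-2.66, 2.66]. Speed limits (rad/s): [2.39, 2.39, 2.79, 3.14, 3.14, 3.14].

### API

Orientations are given as a rotation vector (axis times angle).
In Python, from plant import robot gives the robot as it stands.
- The arm moves only by the tool step_arm, never from a script. Its argument "targets" is a list of rows, each an object of numbers: "tx", "ty", "tz": the shift along the tool's x, y, z in mm; "ax", "ay", "az": the turn, a rotation vector about the tool's x, y, z in rad; "grip": the closure in counts, from 0 (fully open) to 255 (shut). In form: [{"tx": .., "ty": .., "tz": .., "ax": .., "ay": .., "az": .., "grip": ..}, ...]. A call has 1 to 20 rows; each row shifts and turns the commanded pose from where the row before left it, along the tool's axes as they then stand; what a row does not reach is not made up. A row lasts 1/10 s, in which the tool goes at most 50 mm and 8.59 degrees, less where a joint would pass 70% of its speed; a pose out of reach is approached as far as the arm can. A call with a gripper value outside its range is refused whole. The fingers move at their own pace and stop on an object; "squeeze" is the grip in N (left out, the last holds). Time passes only in rows, so rows that do not move let the fingers close. It gives the time, the measured TCP pose, the force and the opening at its end, in the units of the state.
- robot.read_state(): the state, without advancing time (a new reading comes with each control period).
- robot.read_camera(name): name is "scene" or "top" or "wrist"; returns a dict with "frame" (400x640x3 uint8, blue, green, red), "fx", "fy", "cx", "cy" (pixels), "R" (3x3) and "t" (3): a world point X has camera coordinates R X + t. Camera axes: x right, y down, z forward; pixel columns grow to the right and rows downward; lengths in m; the calibration is good to about 2 mm. A picture is of the moment at which its call begins. There is no depth.
- robot.close_job(): hands the job in, once; it reports no verdict.
The state is a dict: "t": time; "q": joint angles; "dq": joint speeds; "joint_torque": joint torques, N m; "tool_pos": TCP position; "orientation": TCP orientation; "force": force on the tool from outside, world axes, zero at the start; "wrist_torque": the same for the moment, N m; "opening": finger opening in m.
Only numpy, scipy, OpenCV 4.12 (cv2) and the standard library are available. Lean on these libraries where they do the work, as an engineer would, in place of code of your own. Each camera call takes 0.05 s, during which the arm holds its last target.

## Working session

There is one attempt and no reset: what is moved stays moved. The work goes in short steps, Python scripts to look and compute and a tool call to move; the robot and the scene stay as the last step left them, time stands still between calls to the robot, and variables do not carry over. Pictures are saved under pics/ and viewed, and the job is handed in when it is done.

Besides the shell and the picture viewer there is one more tool, called after "Emit:" in YAML: its name, and indented under it one key for each argument. step_arm: Moves the arm, as the interface text tells. Its arguments: {"type":"object","properties":{"targets":{"type":"array"},"squeeze":{"type":"number"}},"required":["targets"]}

```bash
mkdir -p pics; ls
cat > h.py <<'E'
import cv2,numpy as np
from plant import robot
from scipy.spatial.transform import Rotation as Rn
def snap(n,f):
    c=robot.read_camera(n); cv2.imwrite('pics/'+f+'.png',c['frame']); 
    np.savez('pics/'+f+'.npz',**{k:np.array(c[k]) for k in c}); return c
def load(f): 
    d=np.load('pics/'+f+'.npz'); return {k:d[k] for k in d}
def ray(c,u,v):
    R=np.array(c['R']);t=np.array(c['t'])
    d=R.T@np.array([(u-c['cx'])/c['fx'],(v-c['cy'])/c['fy'],1.]); return -R.T@t,d
def onz(c,u,v,z):
    o,d=ray(c,u,v); return o+d*(z-o[2])/d[2]
def proj(c,X):
    p=np.array(c['R'])@np.array(X)+np.array(c['t']); return np.array([c['fx']*p[0]/p[2]+c['cx'],c['fy']*p[1]/p[2]+c['cy']])
def tri(a,pa,b,pb):
    o1,d1=ray(a,*pa);o2,d2=ray(b,*pb)
    s=np.linalg.lstsq(np.c_[d1,-d2],o2-o1,rcond=None)[0]
    x=o1+s[0]*d1;y=o2+s[1]*d2; return (x+y)/2,np.linalg.norm(x-y)
E
python3 - <<'E'
from h import *
for n in('scene','top','wrist'):
    c=snap(n,n+'0'); print(n,c['fx'],np.array(c['t']),(-np.array(c['R']).T@np.array(c['t'])).round(3))
print(robot.read_state())
E
```

```text
pics
scene 416.5700440183449 [0.3060869  0.25536187 0.66022582] [-0.021  0.445  0.629]
top 393.6992786411282 [-0.02658271  0.44745269  0.8534547 ] [ 0.255 -0.005  0.93 ]
wrist 349.172686695362 [-0.60073889 -0.02943555  0.38998373] [ 0.326 -0.51   0.383]
{'t': 0.15, 'q': array([-1.20839285e+00,  1.30959586e-01,  1.48900916e+00,  1.85187099e-05,
        1.52298799e+00, -8.53734549e-02]), 'dq': array([-0.00128218, -0.00184924, -0.0032625 , -0.00032641,  0.00028345,
        0.00131868]), 'joint_torque': array([ 1.42929053e-03, -5.60472107e+01, -4.92338026e+01,  7.68377166e-02,
        3.05670511e-02, -1.27510357e-04]), 'tool_pos': array([ 0.25967489, -0.54044961,  0.23185616]), 'orientation': array([-3.06186371e+00, -6.97203014e-01,  2.66955727e-04]), 'force': array([ 0.22581754, -0.38290488, -0.68847789]), 'wrist_torque': array([-0.02588361, -0.00283996, -0.00514209]), 'opening': 0.09272332274258992}
```

View pics/scene0.png

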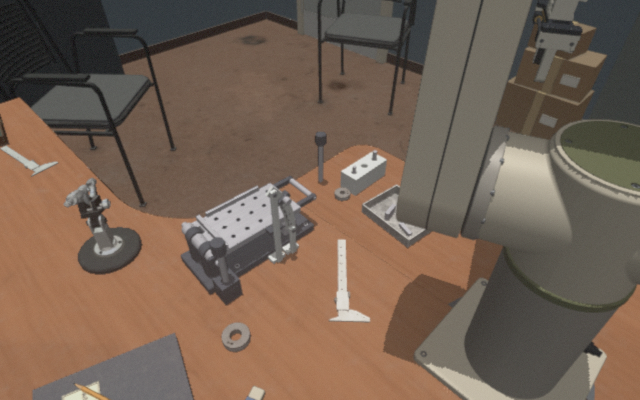

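View pics/top0.png

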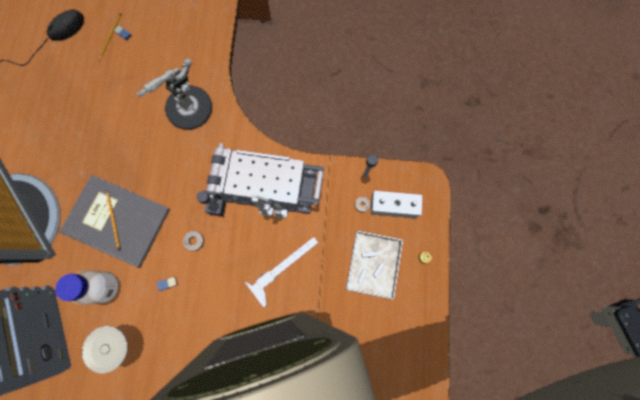

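View pics/wrist0.png

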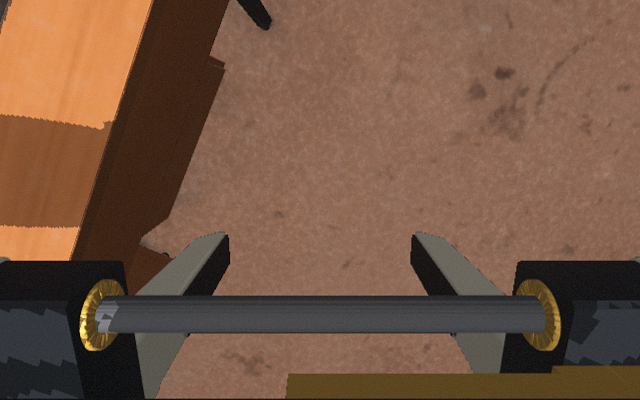

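Run:
```python
from h import *
t=load('top0');s=load('scene0')
def crop(c,x0,y0,w,h,k,f): cv2.imwrite('pics/'+f,cv2.resize(c['frame'][y0:y0+h,x0:x0+w],None,fx=k,fy=k,interpolation=cv2.INTER_CUBIC))
crop(t,185,135,150,95,5,'tc1.png'); crop(t,335,140,110,80,6,'tc2.png')
crop(s,170,160,160,150,4,'sc1.png'); crop(s,300,120,100,100,6,'sc2.png')
for p in [(225,152),(205,205),(320,200),(398,203),(370,160)]: print(p,onz(t,*p,0.05).round(3))
```

```text
(225, 152) [0.541 0.226 0.05 ]
(205, 205) [0.411 0.256 0.05 ]
(320, 200) [ 0.444 -0.005  0.05 ]
(398, 203) [ 0.451 -0.183  0.05 ]
(370, 160) [ 0.548 -0.114  0.05 ]
```

View pics/tc1.png

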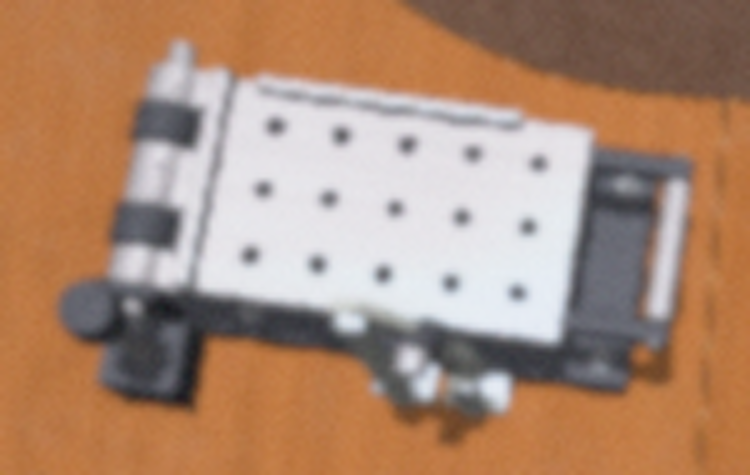

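View pics/tc2.png

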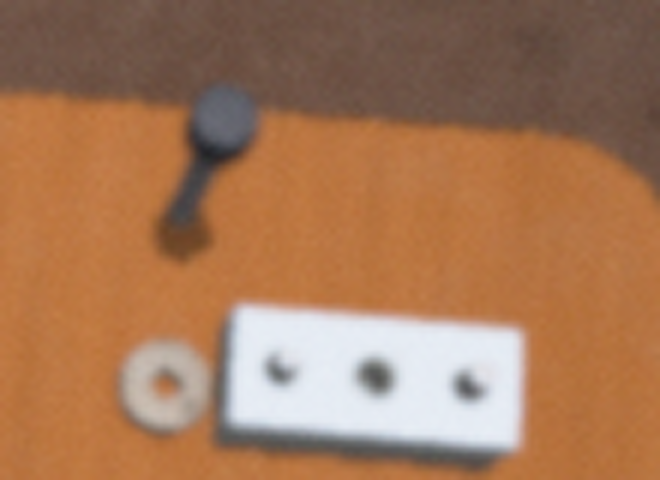

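View pics/sc1.png

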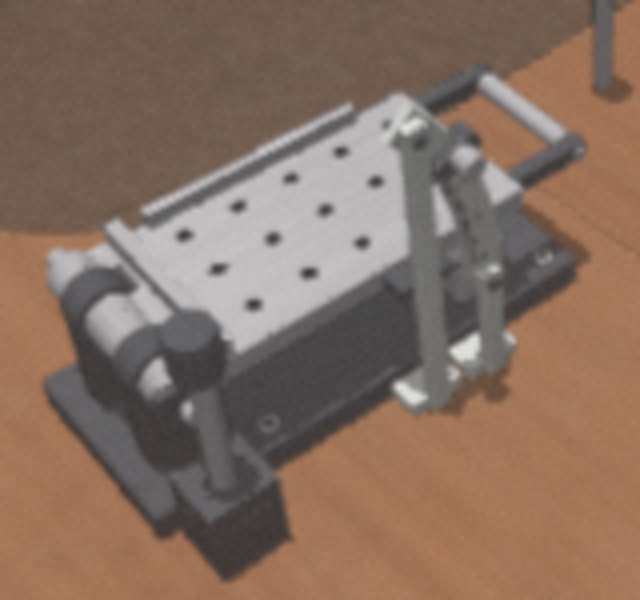

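View pics/sc2.png

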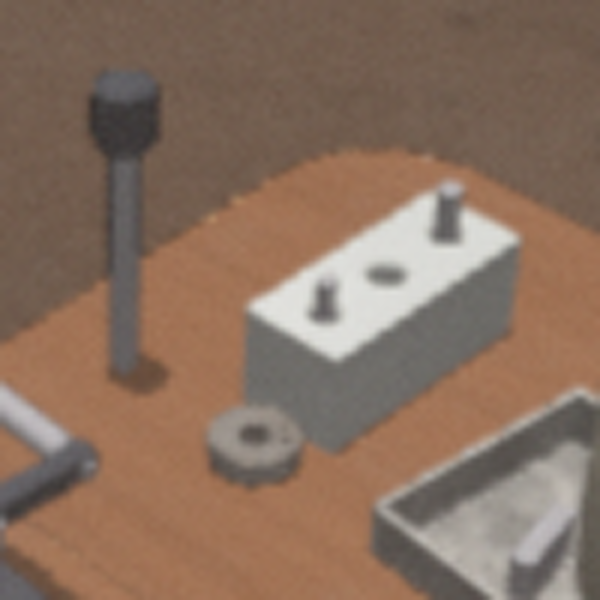

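Run:
```python
from h import *
t=load('top0');s=load('scene0')
T=lambda x,y:(185+(x-2)/5,135+(y-2)/5)
T2=lambda x,y:(335+(x-2.5)/6,140+(y-2.5)/6)
S=lambda x,y:(170+(x-1.5)/4,160+(y-1.5)/4)
S2=lambda x,y:(300+(x-2.5)/6,120+(y-2.5)/6)
a=onz(t,*T(593,130),.082);b=onz(t,*T(563,343),.082);print('plate edge',a,b,np.linalg.norm(a-b))
c=onz(t,*T(676,182),.079);d=onz(t,*T(660,318),.079);print('bar',c,d,np.linalg.norm(c-d),(c+d)/2)
print('bar scene',onz(s,*S(485,80),.079),onz(s,*S(565,142),.079))
print('head',tri(t,T(88,310),s,S(192,328)),onz(t,*T(88,310),.138),onz(s,*S(192,328),.138))
print('bore',tri(t,T2(376,377),s,S2(386,275)),onz(t,*T2(376,377),.046),onz(s,*S2(386,275),.046))
print('pins',onz(t,*T2(282,368),.05),onz(t,*T2(471,382),.05))
print('block corners',[onz(t,*T2(*p),.046).round(4) for p in [(234,305),(524,328),(518,450),(224,430)]])
print('decoy',onz(t,*T2(224,120),.134),onz(s,*S2(125,82),.134),onz(s,*S2(122,372),0))
# holes for direction
for p in [(276,125),(540,163),(250,255),(517,292)]: print(onz(t,*T(*p),.082).round(4))
print('ring',onz(t,*T2(165,387),.011),onz(t,193,240,.014))
```

```text
plate edge [0.52410765 0.03993883 0.082     ] [0.42553432 0.04469376 0.082     ] 0.09868794519187543
bar [0.5037189  0.00084883 0.079     ] [0.44081339 0.00310945 0.079     ] 0.0629461150481779 [0.47226615 0.00197914 0.079     ]
bar scene [0.50119757 0.00087083 0.079     ] [0.43572508 0.00625583 0.079     ]
head (array([0.41231359, 0.2374905 , 0.13815825]), np.float64(0.0002460986022461464)) [0.41243792 0.23763087 0.138     ] [0.41233214 0.2373617  0.138     ]
bore (array([ 0.45288618, -0.18254532,  0.04349623]), np.float64(0.0014823873668512167)) [ 0.45295236 -0.18164561  0.046     ] [ 0.45020513 -0.18021125  0.046     ]
pins [ 0.45269266 -0.14504982  0.05      ] [ 0.45300545 -0.21692603  0.05      ]
block corners [array([ 0.4769, -0.1262,  0.046 ]), array([ 0.4767, -0.2376,  0.046 ]), array([ 0.429 , -0.2364,  0.046 ]), array([ 0.4277, -0.1247,  0.046 ])]
decoy [ 0.52148781 -0.1074656   0.134     ] [ 0.52206141 -0.10912345  0.134     ] [ 0.52102192 -0.10660893  0.        ]
[0.515  0.1824 0.082 ]
[0.5068 0.0623 0.082 ]
[0.4541 0.1867 0.082 ]
[0.4468 0.067  0.082 ]
ring [ 0.45003475 -0.10529553  0.011     ] [0.33281224 0.28245015 0.014     ]
```

Emit:
step_arm:
  targets:
    - {"az": 0.13, "tz": -10}
    - {"az": 0.13, "tz": -10}
    - {"az": 0.13, "tz": -10}
    - {"az": 0.13, "tz": -10}
    - {"tx": 14.8, "ty": -36.7}
    - {"tx": 14.8, "ty": -36.7}
    - {"tx": 14.8, "ty": -36.7}
    - {"tx": 14.8, "ty": -36.7}
    - {"tx": 14.8, "ty": -36.7}
    - {"tx": 14.8, "ty": -36.7}
    - {"tx": 14.8, "ty": -36.7}
    - {"tx": 14.8, "ty": -36.7}
    - {"tx": 14.8, "ty": -36.7}
    - {"tx": 14.8, "ty": -36.7}
    - {"tx": 14.8, "ty": -36.7}

```text
schema error: expected keys tx, ty, tz, ax, ay, az, grip
```

Emit:
step_arm:
  targets:
    - {"tx": 0, "ty": 0, "tz": -10, "ax": 0, "ay": 0, "az": 0.13, "grip": 0}
    - {"tx": 0, "ty": 0, "tz": -10, "ax": 0, "ay": 0, "az": 0.13, "grip": 0}
    - {"tx": 0, "ty": 0, "tz": -10, "ax": 0, "ay": 0, "az": 0.13, "grip": 0}
    - {"tx": 0, "ty": 0, "tz": -10, "ax": 0, "ay": 0, "az": 0.13, "grip": 0}
    - {"tx": 14.8, "ty": -36.7, "tz": 0, "ax": 0, "ay": 0, "az": 0, "grip": 0}
    - {"tx": 14.8, "ty": -36.7, "tz": 0, "ax": 0, "ay": 0, "az": 0, "grip": 0}
    - {"tx": 14.8, "ty": -36.7, "tz": 0, "ax": 0, "ay": 0, "az": 0, "grip": 0}
    - {"tx": 14.8, "ty": -36.7, "tz": 0, "ax": 0, "ay": 0, "az": 0, "grip": 0}
    - {"tx": 14.8, "ty": -36.7, "tz": 0, "ax": 0, "ay": 0, "az": 0, "grip": 0}
    - {"tx": 14.8, "ty": -36.7, "tz": 0, "ax": 0, "ay": 0, "az": 0, "grip": 0}
    - {"tx": 14.8, "ty": -36.7, "tz": 0, "ax": 0, "ay": 0, "az": 0, "grip": 0}
    - {"tx": 14.8, "ty": -36.7, "tz": 0, "ax": 0, "ay": 0, "az": 0, "grip": 0}
    - {"tx": 14.8, "ty": -36.7, "tz": 0, "ax": 0, "ay": 0, "az": 0, "grip": 0}
    - {"tx": 14.8, "ty": -36.7, "tz": 0, "ax": 0, "ay": 0, "az": 0, "grip": 0}
    - {"tx": 14.8, "ty": -36.7, "tz": 0, "ax": 0, "ay": 0, "az": 0, "grip": 0}

```text
t: 1.65
tool_pos: [0.4516, -0.1483, 0.2725]
orientation: [-3.14, 0.113, 0.0]
force: [0.7, -0.0, -0.2]
opening: 0.093
```

```bash
cat >> h.py <<'E'
def go(X,q=None):
    "tool-frame mm vector from present pose to world X"
    st=robot.read_state(); R=Rn.from_rotvec(st['orientation']).as_matrix()
    d=R.T@(np.array(X)-st['tool_pos'])*1000
    print('t',st['t'],'pos',st['tool_pos'].round(4),'x',R[:,0].round(3),'z',R[:,2].round(3),'F',st['force'].round(1),'op',round(st['opening'],4),'-> tool mm',d.round(1)); return d
E
python3 - <<'E'
from h import *
go((.4124,.2375,.27)); c=snap('wrist','w1')
print(robot.read_state()['q'])
print('bore pred',proj(c,(.4525,-.1815,.046)))
E
```

```text
t 1.65 pos [ 0.4516 -0.1483  0.2725] x [ 0.997 -0.072 -0.   ] z [-0.  0. -1.] F [ 0.7 -0.  -0.2] op 0.093 -> tool mm [ -67.  -382.     2.5]
[-0.41722853 -0.22499217  1.76033482  0.00356259  1.60630384  1.22313265]
bore pred [349.10865966 169.50136066]
```

View pics/w1.png

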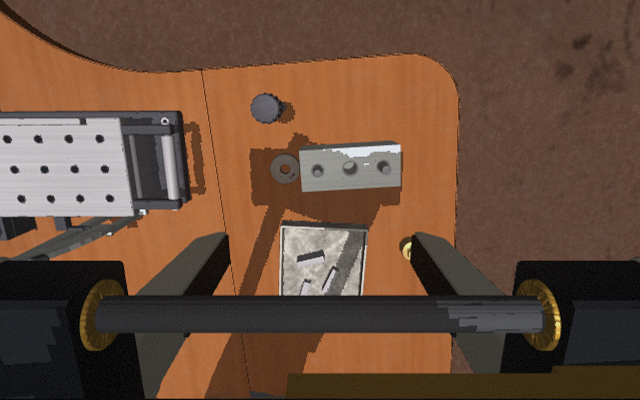

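Wrist view: empty bore at about (349,169), which matches the prediction. The lift bar runs from about (165,137) to (177,202). Next is over to the lock pin.

Emit:
step_arm:
  targets:
    - {"tx": -6.7, "ty": -38.2, "tz": 0, "ax": 0, "ay": 0, "az": 0, "grip": 0}
    - {"tx": -6.7, "ty": -38.2, "tz": 0, "ax": 0, "ay": 0, "az": 0, "grip": 0}
    - {"tx": -6.7, "ty": -38.2, "tz": 0, "ax": 0, "ay": 0, "az": 0, "grip": 0}
    - {"tx": -6.7, "ty": -38.2, "tz": 0, "ax": 0, "ay": 0, "az": 0, "grip": 0}
    - {"tx": -6.7, "ty": -38.2, "tz": 0, "ax": 0, "ay": 0, "az": 0, "grip": 0}
    - {"tx": -6.7, "ty": -38.2, "tz": 0, "ax": 0, "ay": 0, "az": 0, "grip": 0}
    - {"tx": -6.7, "ty": -38.2, "tz": 0, "ax": 0, "ay": 0, "az": 0, "grip": 0}
    - {"tx": -6.7, "ty": -38.2, "tz": 0, "ax": 0, "ay": 0, "az": 0, "grip": 0}
    - {"tx": -6.7, "ty": -38.2, "tz": 0, "ax": 0, "ay": 0, "az": 0, "grip": 0}
    - {"tx": -6.7, "ty": -38.2, "tz": 0, "ax": 0, "ay": 0, "az": 0, "grip": 0}
    - {"tx": 0, "ty": 0, "tz": 0, "ax": 0, "ay": 0, "az": 0, "grip": 0}

```text
t: 2.8
tool_pos: [0.4109, 0.2394, 0.2722]
orientation: [-3.139, 0.106, 0.002]
force: [-1.0, 0.2, -0.0]
opening: 0.0928
```

Run:
```python
from h import *
go((.4124,.2375,.12)); c=snap('wrist','w2')
w1=load('w1')
print('head pred',proj(c,(.4124,.2375,.138)))
print('bar w1',onz(w1,165,138,.081),onz(w1,176.5,201,.081))
```

```text
t 2.8 pos [0.4109 0.2394 0.2722] x [ 0.998 -0.068 -0.001] z [-0.001  0.001 -1.   ] F [-1.   0.2 -0. ] op 0.0928 -> tool mm [  1.8   2.  152.2]
head pred [321.10606156 191.35800194]
bar w1 [ 0.50315655 -0.00183608  0.081     ] [ 0.43931102 -0.00164169  0.081     ]
```

View pics/w2.png

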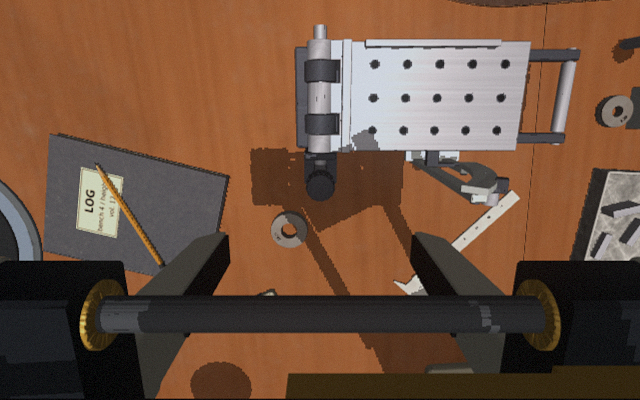

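Emit:
step_arm:
  targets:
    - {"tx": 1, "ty": 1, "tz": 30, "ax": 0, "ay": 0, "az": 0, "grip": 0}
    - {"tx": 1, "ty": 0.5, "tz": 30, "ax": 0, "ay": 0, "az": 0, "grip": 0}
    - {"tx": 0, "ty": 0, "tz": 30, "ax": 0, "ay": 0, "az": 0, "grip": 0}
    - {"tx": 0, "ty": 0, "tz": 22, "ax": 0, "ay": 0, "az": 0, "grip": 0}
    - {"tx": 0, "ty": 0, "tz": 20, "ax": 0, "ay": 0, "az": 0, "grip": 0}
    - {"tx": 0, "ty": 0, "tz": 15, "ax": 0, "ay": 0, "az": 0, "grip": 0}
    - {"tx": 0, "ty": 0, "tz": 5, "ax": 0, "ay": 0, "az": 0, "grip": 0}
    - {"tx": 0, "ty": 0, "tz": 0, "ax": 0, "ay": 0, "az": 0, "grip": 0}

```text
t: 3.65
tool_pos: [0.4136, 0.2331, 0.12]
orientation: [3.139, -0.115, -0.002]
force: [0.0, 0.5, -0.2]
opening: 0.0928
```

Run:
```python
from h import *
go((.4124,.2375,.12)); c=snap('wrist','w3')
```

```text
t 3.65 pos [0.4136 0.2331 0.12  ] x [ 0.997 -0.073 -0.001] z [-0.001 -0.001 -1.   ] F [ 0.   0.5 -0.2] op 0.0928 -> tool mm [-1.6 -4.3 -0. ]
```

View pics/w3.png

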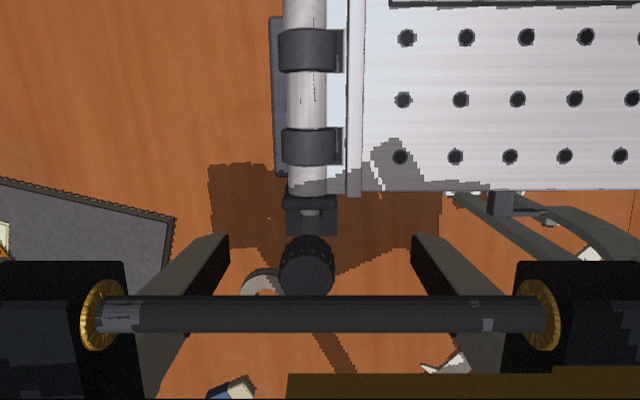

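Emit:
step_arm:
  targets:
    - {"tx": -1.5, "ty": -4.3, "tz": 0, "ax": 0, "ay": 0, "az": 0, "grip": 0}
    - {"tx": 0, "ty": 0, "tz": 0, "ax": 0, "ay": 0, "az": 0, "grip": 0}
    - {"tx": 0, "ty": 0, "tz": 0, "ax": 0, "ay": 0, "az": 0, "grip": 0}

```text
t: 4.0
tool_pos: [0.4132, 0.239, 0.1214]
orientation: [-3.139, 0.113, -0.002]
force: [-1.0, 0.2, 0.3]
opening: 0.0929
```

Run:
```python
from h import *
go((.4124,.2375,.12)); c=snap('wrist','w4')
print(proj(c,(.4124,.2375,.138)))
cv2.imwrite('pics/w4c.png',cv2.resize(c['frame'][200:350,220:420],None,fx=3,fy=3))
```

```text
t 4.0 pos [0.4132 0.239  0.1214] x [ 0.997 -0.072  0.001] z [ 0.001  0.001 -1.   ] F [-1.   0.2  0.3] op 0.0929 -> tool mm [-0.6  1.6  1.4]
[321.60340578 282.86621167]
```

View pics/w4c.png

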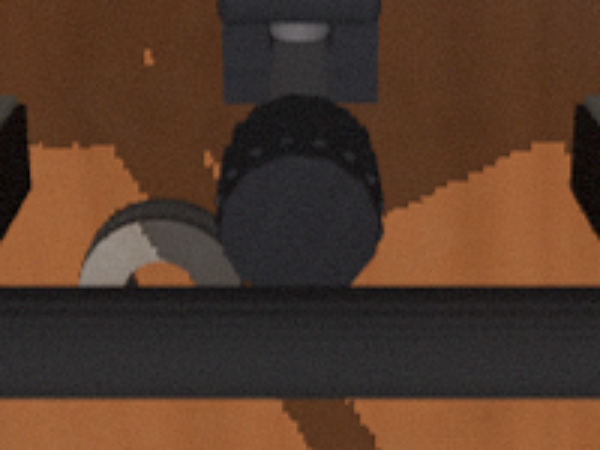

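Emit:
step_arm:
  squeeze: 30
  targets:
    - {"tx": 0, "ty": 0, "tz": 0, "ax": 0, "ay": 0, "az": 0, "grip": 255}
    - {"tx": 0, "ty": 0, "tz": 0, "ax": 0, "ay": 0, "az": 0, "grip": 255}
    - {"tx": 0, "ty": 0, "tz": 0, "ax": 0, "ay": 0, "az": 0, "grip": 255}
    - {"tx": 0, "ty": 0, "tz": 0, "ax": 0, "ay": 0, "az": 0, "grip": 255}
    - {"tx": 0, "ty": 0, "tz": 0, "ax": 0, "ay": 0, "az": 0, "grip": 255}
    - {"tx": 0, "ty": 0, "tz": 0, "ax": 0, "ay": 0, "az": 0, "grip": 255}
    - {"tx": 0, "ty": 0, "tz": 0, "ax": 0, "ay": 0, "az": 0, "grip": 255}
    - {"tx": 0, "ty": 0, "tz": 0, "ax": 0, "ay": 0, "az": 0, "grip": 255}

```text
t: 4.85
tool_pos: [0.4127, 0.2386, 0.1206]
orientation: [3.14, -0.113, -0.0]
force: [-0.4, 0.2, 0.3]
opening: 0.0336
```

Emit:
step_arm:
  squeeze: 30
  targets:
    - {"tx": 0, "ty": 0, "tz": 0, "ax": 0, "ay": 0, "az": 0, "grip": 255}
    - {"tx": 0, "ty": 0, "tz": 0, "ax": 0, "ay": 0, "az": 0, "grip": 255}
    - {"tx": 0, "ty": 0, "tz": 0, "ax": 0, "ay": 0, "az": 0, "grip": 255}
    - {"tx": 0, "ty": 0, "tz": 0, "ax": 0, "ay": 0, "az": 0, "grip": 255}

```text
t: 5.25
tool_pos: [0.4127, 0.2387, 0.1206]
orientation: [-3.139, 0.113, -0.0]
force: [-0.2, 0.0, -0.5]
opening: 0.0233
```

Gripped: the opening is 23 mm, against a 24 mm head. I'll lift slowly first.

Emit:
step_arm:
  targets:
    - {"tx": 0, "ty": 0, "tz": -5, "ax": 0, "ay": 0, "az": 0, "grip": 255}
    - {"tx": 0, "ty": 0, "tz": -8, "ax": 0, "ay": 0, "az": 0, "grip": 255}
    - {"tx": 0, "ty": 0, "tz": -10, "ax": 0, "ay": 0, "az": 0, "grip": 255}
    - {"tx": 0, "ty": 0, "tz": -10, "ax": 0, "ay": 0, "az": 0, "grip": 255}
    - {"tx": 0, "ty": 0, "tz": -10, "ax": 0, "ay": 0, "az": 0, "grip": 255}
    - {"tx": 0, "ty": 0, "tz": -10, "ax": 0, "ay": 0, "az": 0, "grip": 255}
    - {"tx": 0, "ty": 0, "tz": -10, "ax": 0, "ay": 0, "az": 0, "grip": 255}
    - {"tx": 0, "ty": 0, "tz": -5, "ax": 0, "ay": 0, "az": 0, "grip": 255}
    - {"tx": 0, "ty": 0, "tz": 0, "ax": 0, "ay": 0, "az": 0, "grip": 255}

```text
t: 6.15
tool_pos: [0.4133, 0.2389, 0.1897]
orientation: [-3.139, 0.113, -0.002]
force: [0.5, 0.1, -2.1]
opening: 0.0235
```

Run:
```python
from h import *
go((.4124,.2375,.33)); c=snap('scene','s2')
cv2.imwrite('pics/s2c.png',cv2.resize(c['frame'][120:320,150:350],None,fx=3,fy=3))
```

```text
t 6.15 pos [0.4133 0.2389 0.1897] x [ 0.997 -0.072  0.002] z [ 0.002  0.001 -1.   ] F [ 0.5  0.1 -2.1] op 0.0235 -> tool mm [  -0.6    1.3 -140.3]
```

View pics/s2c.png

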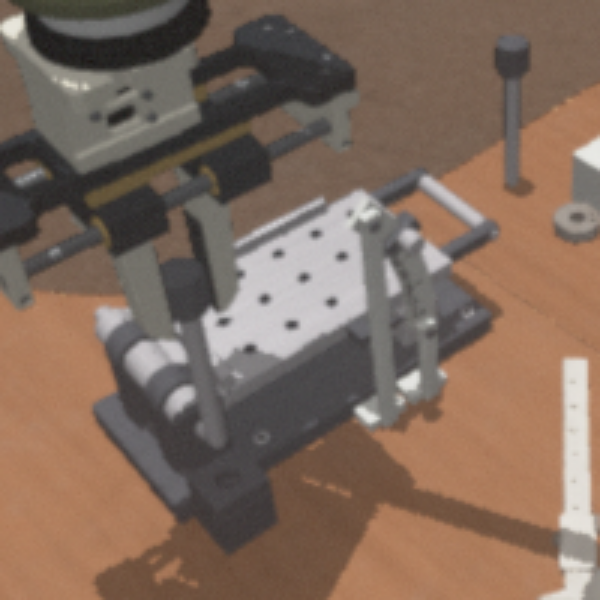

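Emit:
step_arm:
  targets:
    - {"tx": 0, "ty": 0, "tz": -25, "ax": 0, "ay": 0, "az": 0, "grip": 255}
    - {"tx": 0, "ty": 0, "tz": -30, "ax": 0, "ay": 0, "az": 0, "grip": 255}
    - {"tx": 0, "ty": 0, "tz": -30, "ax": 0, "ay": 0, "az": 0, "grip": 255}
    - {"tx": 0, "ty": 0, "tz": -30, "ax": 0, "ay": 0, "az": 0, "grip": 255}
    - {"tx": 0, "ty": 0, "tz": -25, "ax": 0, "ay": 0, "az": 0, "grip": 255}
    - {"tx": 0, "ty": 0, "tz": 0, "ax": 0, "ay": 0, "az": 0, "grip": 255}

```text
t: 6.8
tool_pos: [0.414, 0.2392, 0.3321]
orientation: [-3.137, 0.113, -0.008]
force: [0.7, -0.3, -1.1]
opening: 0.0233
```

Run:
```python
from h import *
go((.4525,-.1815,.33))
```

```text
t 6.8 pos [0.414  0.2392 0.3321] x [ 0.997 -0.072  0.005] z [ 0.005  0.002 -1.   ] F [ 0.7 -0.3 -1.1] op 0.0233 -> tool mm [ 68.7 416.9   1.4]
```

Emit:
step_arm:
  targets:
    - {"tx": 2.5, "ty": 15, "tz": 0, "ax": 0, "ay": 0, "az": 0, "grip": 255}
    - {"tx": 5, "ty": 30, "tz": 0, "ax": 0, "ay": 0, "az": 0, "grip": 255}
    - {"tx": 5, "ty": 30, "tz": 0, "ax": 0, "ay": 0, "az": 0, "grip": 255}
    - {"tx": 5, "ty": 30, "tz": 0, "ax": 0, "ay": 0, "az": 0, "grip": 255}
    - {"tx": 5, "ty": 30, "tz": 0, "ax": 0, "ay": 0, "az": 0, "grip": 255}
    - {"tx": 5, "ty": 30, "tz": 0, "ax": 0, "ay": 0, "az": 0, "grip": 255}
    - {"tx": 5, "ty": 30, "tz": 0, "ax": 0, "ay": 0, "az": 0, "grip": 255}
    - {"tx": 5, "ty": 30, "tz": 0, "ax": 0, "ay": 0, "az": 0, "grip": 255}
    - {"tx": 5, "ty": 30, "tz": 0, "ax": 0, "ay": 0, "az": 0, "grip": 255}
    - {"tx": 5, "ty": 30, "tz": 0, "ax": 0, "ay": 0, "az": 0, "grip": 255}
    - {"tx": 5, "ty": 30, "tz": 0, "ax": 0, "ay": 0, "az": 0, "grip": 255}
    - {"tx": 5, "ty": 30, "tz": 0, "ax": 0, "ay": 0, "az": 0, "grip": 255}
    - {"tx": 5, "ty": 30, "tz": 0, "ax": 0, "ay": 0, "az": 0, "grip": 255}
    - {"tx": 5, "ty": 30, "tz": 0, "ax": 0, "ay": 0, "az": 0, "grip": 255}
    - {"tx": 2.5, "ty": 12, "tz": 0, "ax": 0, "ay": 0, "az": 0, "grip": 255}
    - {"tx": 0, "ty": 0, "tz": 0, "ax": 0, "ay": 0, "az": 0, "grip": 255}
    - {"tx": 0, "ty": 0, "tz": 0, "ax": 0, "ay": 0, "az": 0, "grip": 255}

```text
t: 8.5
tool_pos: [0.4522, -0.1815, 0.3277]
orientation: [-3.138, 0.114, 0.002]
force: [0.2, 0.5, -1.6]
opening: 0.0237
```

Run:
```python
from h import *
go((.4525,-.1815,.33)); c=snap('wrist','w5'); s=snap('scene','s3')
print(proj(c,(.4525,-.1815,.046)))
```

```text
t 8.5 pos [ 0.4522 -0.1815  0.3277] x [ 0.997 -0.072 -0.001] z [-0.001  0.001 -1.   ] F [ 0.2  0.5 -1.6] op 0.0237 -> tool mm [ 0.3 -0.  -2.3]
[319.40321264 163.44366014]
```

View pics/w5.png

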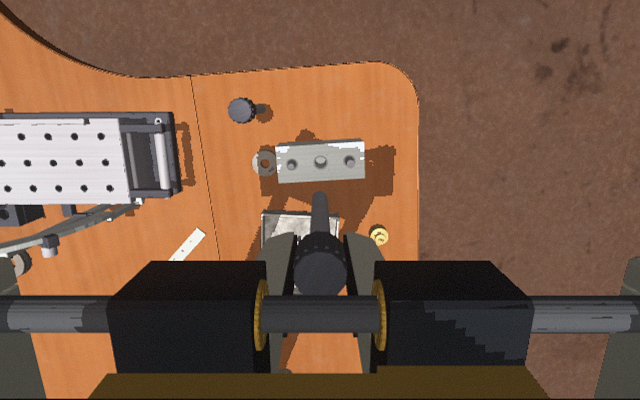

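View pics/s3.png

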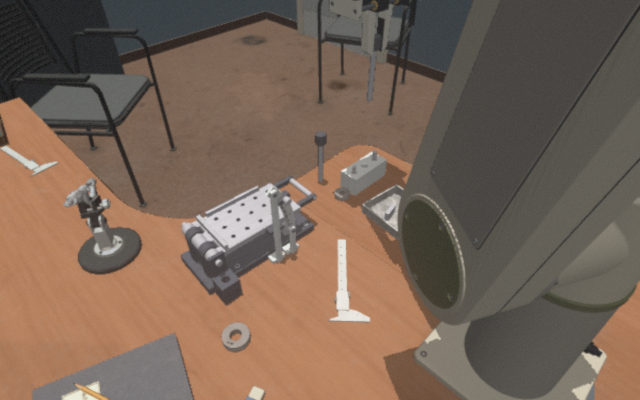

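Run:
```python
from h import *
c=load('w5')
for d in (-.003,0,.003): print(proj(c,(.4525+d,-.1815,.2115)), proj(c,(.4525+d,-.1815,.046)))
cv2.imwrite('pics/w5c.png',cv2.resize(c['frame'][130:290,260:380],None,fx=5,fy=5,interpolation=cv2.INTER_CUBIC)[:600])
```

```text
[319.22387687 202.20372235] [319.57568404 165.80537537]
[318.95117331 198.58569221] [319.40321264 163.44366014]
[318.67692771 194.94720345] [319.23012282 161.07347669]
```

View pics/w5c.png

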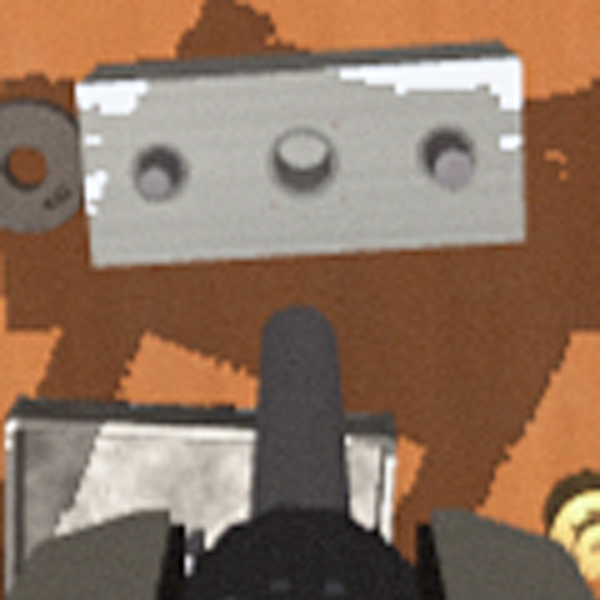

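Emit:
step_arm:
  targets:
    - {"tx": 0, "ty": 1, "tz": 20, "ax": 0, "ay": 0, "az": 0, "grip": 255}
    - {"tx": 0, "ty": 0, "tz": 30, "ax": 0, "ay": 0, "az": 0, "grip": 255}
    - {"tx": 0, "ty": 0, "tz": 30, "ax": 0, "ay": 0, "az": 0, "grip": 255}
    - {"tx": 0, "ty": 0, "tz": 30, "ax": 0, "ay": 0, "az": 0, "grip": 255}
    - {"tx": 0, "ty": 0, "tz": 25, "ax": 0, "ay": 0, "az": 0, "grip": 255}
    - {"tx": 0, "ty": 0, "tz": 15, "ax": 0, "ay": 0, "az": 0, "grip": 255}
    - {"tx": 0, "ty": 0, "tz": 0, "ax": 0, "ay": 0, "az": 0, "grip": 255}
    - {"tx": 0, "ty": 0, "tz": 0, "ax": 0, "ay": 0, "az": 0, "grip": 255}

```text
t: 9.4
tool_pos: [0.4529, -0.183, 0.1796]
orientation: [3.139, -0.112, 0.001]
force: [0.6, -0.5, -0.7]
opening: 0.0235
```

Run:
```python
from h import *
go((.4525,-.1825,.1246)); c=snap('wrist','w6')
print(proj(c,(.4525,-.1825,.046)))
cv2.imwrite('pics/w6c.png',cv2.resize(c['frame'][150:300,240:400],None,fx=4,fy=4,interpolation=cv2.INTER_CUBIC))
```

```text
t 9.4 pos [ 0.4529 -0.183   0.1796] x [ 0.997 -0.071  0.001] z [ 0.001 -0.    -1.   ] F [ 0.6 -0.5 -0.7] op 0.0235 -> tool mm [-0.5 -0.5 55. ]
[318.15920027 194.21427106]
```

View pics/w6c.png

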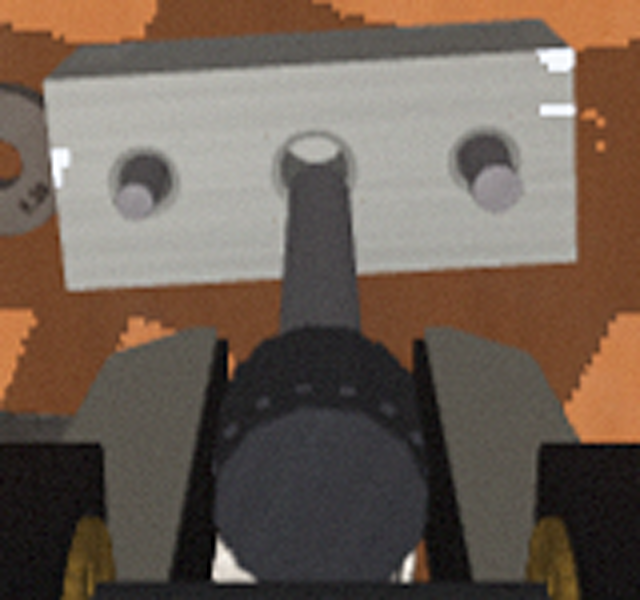

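Emit:
step_arm:
  targets:
    - {"tx": 0, "ty": -0.8, "tz": 10, "ax": 0, "ay": 0, "az": 0, "grip": 255}
    - {"tx": 0, "ty": 0, "tz": 10, "ax": 0, "ay": 0, "az": 0, "grip": 255}
    - {"tx": 0, "ty": 0, "tz": 8, "ax": 0, "ay": 0, "az": 0, "grip": 255}
    - {"tx": 0, "ty": 0, "tz": 5, "ax": 0, "ay": 0, "az": 0, "grip": 255}
    - {"tx": 0, "ty": 0, "tz": 0, "ax": 0, "ay": 0, "az": 0, "grip": 255}

```text
t: 9.95
tool_pos: [0.4517, -0.1822, 0.1443]
orientation: [-3.139, 0.114, 0.003]
force: [-0.0, 0.4, -1.9]
opening: 0.0236
```

Emit:
step_arm:
  targets:
    - {"tx": 0, "ty": 0, "tz": 7, "ax": 0, "ay": 0, "az": 0, "grip": 255}
    - {"tx": 0, "ty": 0, "tz": 6, "ax": 0, "ay": 0, "az": 0, "grip": 255}
    - {"tx": 0, "ty": 0, "tz": 3, "ax": 0, "ay": 0, "az": 0, "grip": 255}
    - {"tx": 0, "ty": 0, "tz": 2, "ax": 0, "ay": 0, "az": 0, "grip": 255}
    - {"tx": 0, "ty": 0, "tz": 0, "ax": 0, "ay": 0, "az": 0, "grip": 255}

```text
t: 10.45
tool_pos: [0.4523, -0.1824, 0.1273]
orientation: [-3.139, 0.113, 0.001]
force: [0.6, 0.1, -1.1]
opening: 0.0236
```

Emit:
step_arm:
  targets:
    - {"tx": 0, "ty": 0, "tz": 1, "ax": 0, "ay": 0, "az": 0, "grip": 255}
    - {"tx": 0, "ty": 0, "tz": 1, "ax": 0, "ay": 0, "az": 0, "grip": 255}
    - {"tx": 0, "ty": 0, "tz": 1, "ax": 0, "ay": 0, "az": 0, "grip": 255}
    - {"tx": 0, "ty": 0, "tz": 0, "ax": 0, "ay": 0, "az": 0, "grip": 255}

```text
t: 10.85
tool_pos: [0.4526, -0.1825, 0.1247]
orientation: [3.139, -0.113, 0.0]
force: [0.3, -0.2, -0.6]
opening: 0.0232
```

Emit:
step_arm:
  targets:
    - {"tx": 0, "ty": 0, "tz": 1, "ax": 0, "ay": 0, "az": 0, "grip": 255}
    - {"tx": 0, "ty": 0, "tz": 0, "ax": 0, "ay": 0, "az": 0, "grip": 255}
    - {"tx": 0, "ty": 0, "tz": 0, "ax": 0, "ay": 0, "az": 0, "grip": 100}
    - {"tx": 0, "ty": 0, "tz": 0, "ax": 0, "ay": 0, "az": 0, "grip": 100}
    - {"tx": 0, "ty": 0, "tz": 0, "ax": 0, "ay": 0, "az": 0, "grip": 100}
    - {"tx": 0, "ty": 0, "tz": 0, "ax": 0, "ay": 0, "az": 0, "grip": 100}
    - {"tx": 0, "ty": 0, "tz": 0, "ax": 0, "ay": 0, "az": 0, "grip": 100}
    - {"tx": 0, "ty": 0, "tz": 0, "ax": 0, "ay": 0, "az": 0, "grip": 100}

```text
t: 11.65
tool_pos: [0.4524, -0.1825, 0.1236]
orientation: [-3.139, 0.113, 0.0]
force: [0.2, -0.0, 1.0]
opening: 0.0565
```

Run:
```python
from h import *
go((.4525,-.1825,.27)); c=snap('wrist','w7')
cv2.imwrite('pics/w7c.png',cv2.resize(c['frame'][150:310,220:420],None,fx=3,fy=3,interpolation=cv2.INTER_CUBIC))
```

```text
t 11.65 pos [ 0.4524 -0.1825  0.1236] x [ 0.997 -0.072 -0.   ] z [-0.  0. -1.] F [ 0.2 -0.   1. ] op 0.0565 -> tool mm [ 1.000e-01  0.000e+00 -1.464e+02]
```

View pics/w7c.png

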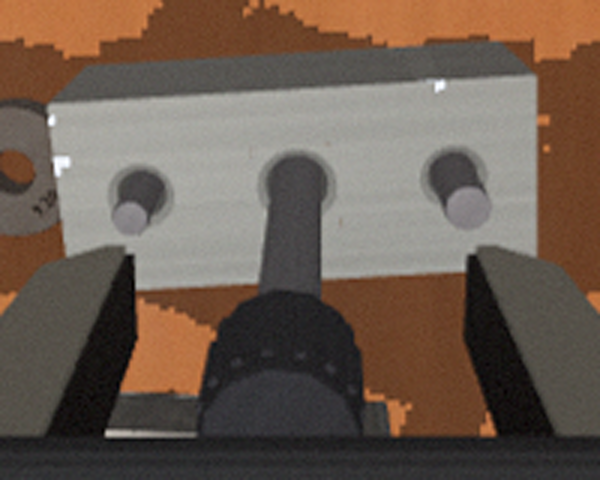

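The pin stands upright in the middle bore and the fingers are clear of it. I'll lift away.

Emit:
step_arm:
  targets:
    - {"tx": 0, "ty": 0, "tz": -15, "ax": 0, "ay": 0, "az": 0, "grip": 100}
    - {"tx": 0, "ty": 0, "tz": -30, "ax": 0, "ay": 0, "az": 0, "grip": 100}
    - {"tx": 0, "ty": 0, "tz": -30, "ax": 0, "ay": 0, "az": 0, "grip": 100}
    - {"tx": 0, "ty": 0, "tz": -30, "ax": 0, "ay": 0, "az": 0, "grip": 100}
    - {"tx": 0, "ty": 0, "tz": -30, "ax": 0, "ay": 0, "az": 0, "grip": 100}
    - {"tx": 0, "ty": 0, "tz": -10, "ax": 0, "ay": 0, "az": 0, "grip": 100}
    - {"tx": 0, "ty": 0, "tz": 0, "ax": 0, "ay": 0, "az": 0, "grip": 100}

```text
t: 12.4
tool_pos: [0.4534, -0.183, 0.271]
orientation: [3.138, -0.113, 0.006]
force: [-0.2, 0.2, 0.3]
opening: 0.0566
```

Run:
```python
from h import *
c=snap('scene','s4');go((.471,.002,.27)); 
cv2.imwrite('pics/s4c.png',cv2.resize(c['frame'][100:230,270:420],None,fx=4,fy=4,interpolation=cv2.INTER_CUBIC))
print(proj(c,(.4525,-.1815,.142)),proj(c,(.4525,-.1815,.147)),proj(c,(.4525,-.1815,.046)))
```

```text
t 12.45 pos [ 0.4527 -0.1826  0.2689] x [ 0.997 -0.072  0.001] z [ 0.001 -0.001 -1.   ] F [-0.1  0.2 -0.6] op 0.0568 -> tool mm [   4.9 -185.5   -1.2]
[366.57826193 129.31731975] [366.74959832 127.33528309] [363.51423304 164.76231473]
```

View pics/s4c.png

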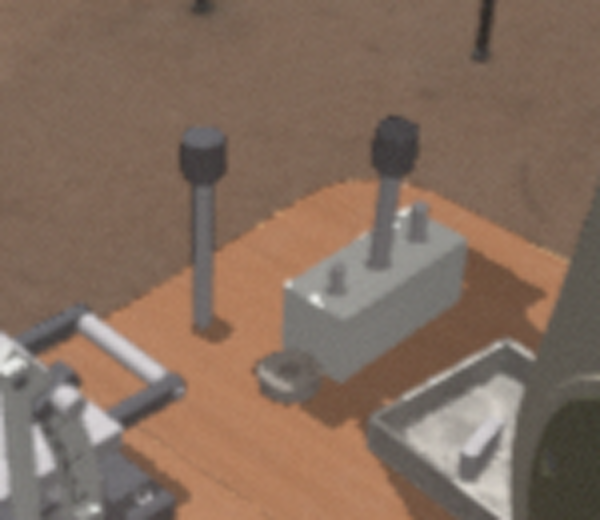

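Emit:
step_arm:
  targets:
    - {"tx": 0.3, "ty": -15, "tz": 0, "ax": 0, "ay": 0, "az": 0, "grip": 168}
    - {"tx": 0.8, "ty": -30, "tz": 0, "ax": 0, "ay": 0, "az": 0, "grip": 168}
    - {"tx": 0.8, "ty": -30, "tz": 0, "ax": 0, "ay": 0, "az": 0, "grip": 168}
    - {"tx": 0.8, "ty": -30, "tz": 0, "ax": 0, "ay": 0, "az": 0, "grip": 168}
    - {"tx": 0.8, "ty": -30, "tz": 0, "ax": 0, "ay": 0, "az": 0, "grip": 168}
    - {"tx": 0.8, "ty": -30, "tz": 0, "ax": 0, "ay": 0, "az": 0, "grip": 168}
    - {"tx": 0.6, "ty": -15, "tz": 0, "ax": 0, "ay": 0, "az": 0, "grip": 168}
    - {"tx": 0, "ty": -5, "tz": 0, "ax": 0, "ay": 0, "az": 0, "grip": 168}
    - {"tx": 0, "ty": 0, "tz": 0, "ax": 0, "ay": 0, "az": 0, "grip": 168}
    - {"tx": 0, "ty": 0, "tz": 0, "ax": 0, "ay": 0, "az": 0, "grip": 168}

```text
t: 13.45
tool_pos: [0.4702, 0.0014, 0.2678]
orientation: [3.139, -0.113, -0.002]
force: [-0.1, 0.4, -1.3]
opening: 0.0319
```

Run:
```python
from h import *
go((.4715,.001,.2)); c=snap('wrist','w8')
print(proj(c,(.4715,.001,.075)))
```

```text
t 13.45 pos [0.4702 0.0014 0.2678] x [ 0.997 -0.072 -0.001] z [-0.001 -0.    -1.   ] F [-0.1  0.4 -1.3] op 0.0319 -> tool mm [ 1.4  0.3 67.8]
[319.22946097 177.36605661]
```

View pics/w8.png

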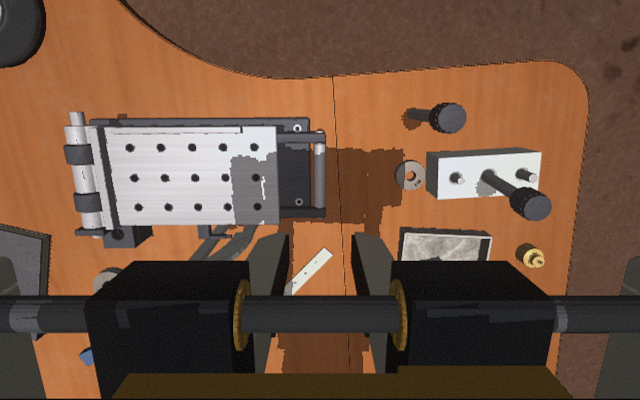

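Emit:
step_arm:
  targets:
    - {"tx": 1.5, "ty": 0, "tz": 20, "ax": 0, "ay": 0, "az": 0, "grip": 168}
    - {"tx": 0, "ty": 0, "tz": 30, "ax": 0, "ay": 0, "az": 0, "grip": 168}
    - {"tx": 0, "ty": 0, "tz": 30, "ax": 0, "ay": 0, "az": 0, "grip": 168}
    - {"tx": 0, "ty": 0, "tz": 25, "ax": 0, "ay": 0, "az": 0, "grip": 168}
    - {"tx": 0, "ty": 0, "tz": 15, "ax": 0, "ay": 0, "az": 0, "grip": 168}
    - {"tx": 0, "ty": 0, "tz": 5, "ax": 0, "ay": 0, "az": 0, "grip": 168}
    - {"tx": 0, "ty": 0, "tz": 0, "ax": 0, "ay": 0, "az": 0, "grip": 168}
    - {"tx": 0, "ty": 0, "tz": 0, "ax": 0, "ay": 0, "az": 0, "grip": 168}

```text
t: 14.3
tool_pos: [0.4731, 0.0013, 0.145]
orientation: [3.139, -0.114, 0.003]
force: [0.3, -1.2, 0.2]
opening: 0.0318
```

Run:
```python
from h import *
go((.4715,.001,.07)); c=snap('wrist','w9')
print(proj(c,(.4715,.001,.075)))
```

```text
t 14.3 pos [0.4731 0.0013 0.145 ] x [ 0.997 -0.072  0.002] z [ 0.002 -0.    -1.   ] F [ 0.3 -1.2  0.2] op 0.0318 -> tool mm [-1.7  0.4 75. ]
[319.16347694 219.91455801]
```

View pics/w9.png

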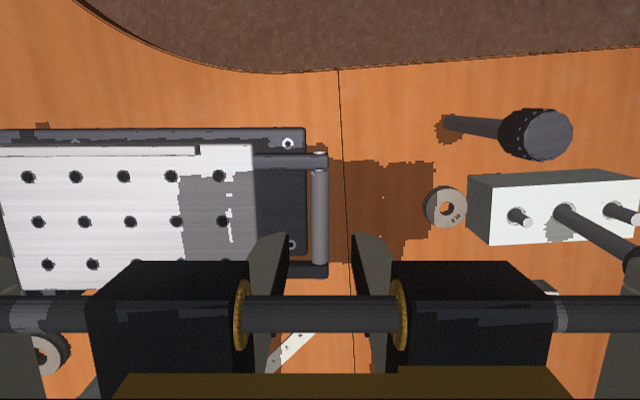

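Emit:
step_arm:
  targets:
    - {"tx": -1, "ty": 0, "tz": 15, "ax": 0, "ay": 0, "az": 0, "grip": 168}
    - {"tx": 0, "ty": 0, "tz": 20, "ax": 0, "ay": 0, "az": 0, "grip": 168}
    - {"tx": 0, "ty": 0, "tz": 15, "ax": 0, "ay": 0, "az": 0, "grip": 168}
    - {"tx": 0, "ty": 0, "tz": 12, "ax": 0, "ay": 0, "az": 0, "grip": 168}
    - {"tx": 0, "ty": 0, "tz": 8, "ax": 0, "ay": 0, "az": 0, "grip": 168}
    - {"tx": 0, "ty": 0, "tz": 3, "ax": 0, "ay": 0, "az": 0, "grip": 168}
    - {"tx": 0, "ty": 0, "tz": 0, "ax": 0, "ay": 0, "az": 0, "grip": 168}

```text
t: 15.05
tool_pos: [0.4712, 0.0016, 0.0705]
orientation: [-3.14, 0.113, 0.0]
force: [-0.5, -0.3, 0.1]
opening: 0.0318
```

Run:
```python
from h import *
go((.4715,.001,.07)); c=snap('wrist','w10')
```

```text
t 15.05 pos [0.4712 0.0016 0.0705] x [ 0.997 -0.072 -0.   ] z [-0.  0. -1.] F [-0.5 -0.3  0.1] op 0.0318 -> tool mm [0.4 0.6 0.5]
```

View pics/w10.png

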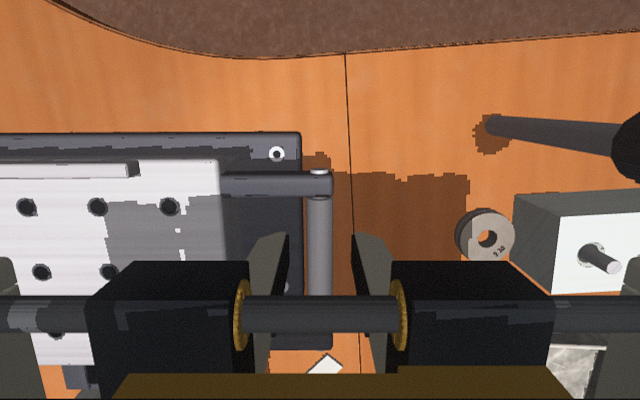

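Bar centred between the fingers at column 319. I'll close on it with a firm squeeze.

Emit:
step_arm:
  squeeze: 45
  targets:
    - {"tx": 0, "ty": 0, "tz": 0, "ax": 0, "ay": 0, "az": 0, "grip": 255}
    - {"tx": 0, "ty": 0, "tz": 0, "ax": 0, "ay": 0, "az": 0, "grip": 255}
    - {"tx": 0, "ty": 0, "tz": 0, "ax": 0, "ay": 0, "az": 0, "grip": 255}
    - {"tx": 0, "ty": 0, "tz": 0, "ax": 0, "ay": 0, "az": 0, "grip": 255}
    - {"tx": 0, "ty": 0, "tz": 0, "ax": 0, "ay": 0, "az": 0, "grip": 255}
    - {"tx": 0, "ty": 0, "tz": 0, "ax": 0, "ay": 0, "az": 0, "grip": 255}

```text
t: 15.7
tool_pos: [0.4716, 0.0017, 0.0711]
orientation: [-3.139, 0.113, -0.001]
force: [0.5, 2.1, 4.8]
opening: 0.0104
```

Run:
```python
from h import *
# index: look at scene + top now
s=snap('scene','s5');t=snap('top','t5')
cv2.imwrite('pics/s5c.png',cv2.resize(s['frame'][195:275,255:325],None,fx=8,fy=8,interpolation=cv2.INTER_CUBIC)[:600])
cv2.imwrite('pics/t5c.png',cv2.resize(t['frame'][140:225,230:330],None,fx=7,fy=7,interpolation=cv2.INTER_CUBIC))
go((.47,0,.07))
```

```text
t 15.8 pos [0.4716 0.0017 0.071 ] x [ 0.997 -0.072  0.001] z [ 0.001  0.    -1.   ] F [-0.2  2.4  4.2] op 0.011 -> tool mm [-1.4  1.8  1. ]
```

View pics/s5c.png

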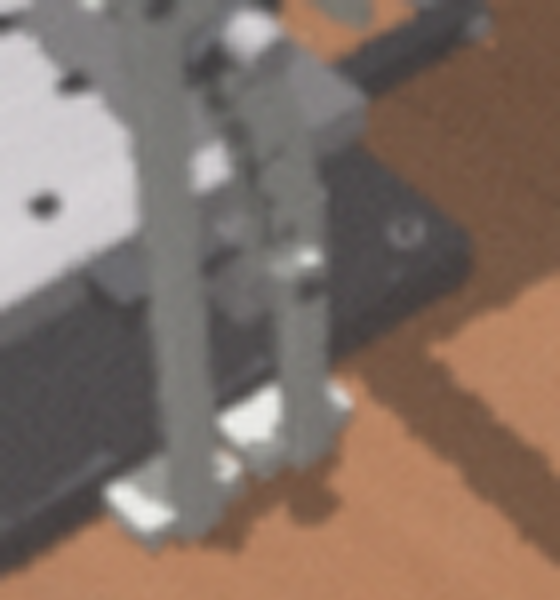

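View pics/t5c.png

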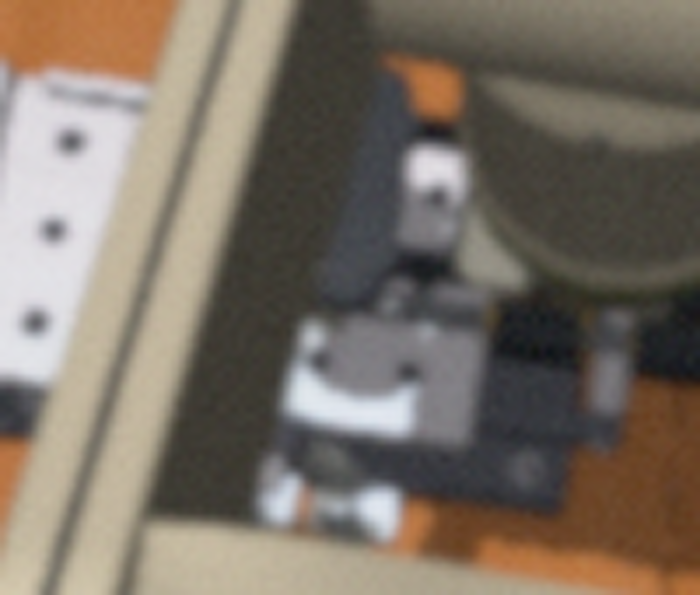

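```bash
cat >> h.py <<'E'
psi=-0.068
ex=np.array([np.cos(psi),np.sin(psi),0]);ey=np.array([-np.sin(psi),np.cos(psi),0])
BAR=np.array([.4715,.0015,.075]); H=BAR+.233*ey
def arcpt(th,x=-.060,r=.14): return H+ex*x-ey*r*np.cos(th)+np.array([0,0,r*np.sin(th)])
E
python3 - <<'E'
from h import *
for f in('scene0','s2','w2'):
    s=load(f); print(f,[ (th,proj(s,arcpt(th)).round(1)) for th in (0,.3,.4,.5,.62)])
s=load('scene0')
k=10
im=cv2.resize(s['frame'][180:240,255:325],None,fx=k,fy=k,interpolation=cv2.INTER_CUBIC)
cv2.imwrite('pics/idx0.png',im)
for th in (0,.3,.4,.5,.6):
    u,v=proj(s,arcpt(th)); cv2.circle(im,(int((u-255+.5)*k),int((v-180+.5)*k)),3,(0,0,255),-1)
cv2.imwrite('pics/idx0d.png',im)
E
```

```text
scene0 [(0, array([282.7, 224. ])), (0.3, array([278.6, 209.4])), (0.4, array([276. , 205.2])), (0.5, array([272.7, 201.4])), (0.62, array([267.9, 197.6]))]
s2 [(0, array([282.7, 224. ])), (0.3, array([278.6, 209.4])), (0.4, array([276. , 205.2])), (0.5, array([272.7, 201.4])), (0.62, array([267.9, 197.6]))]
w2 [(0, array([458.5, 161.7])), (0.3, array([469.2, 169.2])), (0.4, array([470. , 172.1])), (0.5, array([468.9, 175. ])), (0.62, array([465. , 178.6]))]
```

View pics/idx0d.png

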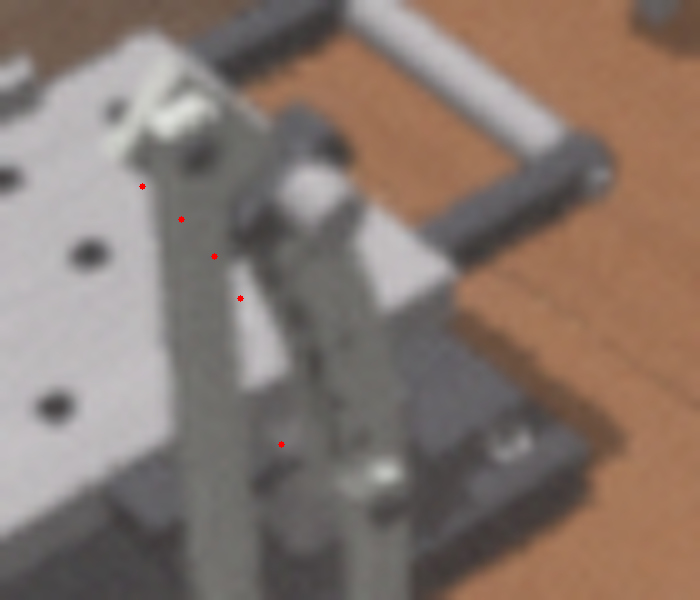

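Emit:
step_arm:
  targets:
    - {"tx": 0, "ty": 0, "tz": -4, "ax": 0, "ay": 0, "az": 0, "grip": 255}
    - {"tx": 0, "ty": -0.3, "tz": -7.5, "ax": 0, "ay": 0, "az": 0, "grip": 255}
    - {"tx": 0, "ty": -0.9, "tz": -11.6, "ax": 0, "ay": 0, "az": 0, "grip": 255}
    - {"tx": 0, "ty": -1.4, "tz": -11.6, "ax": 0, "ay": 0, "az": 0, "grip": 255}
    - {"tx": 0, "ty": -2, "tz": -11.5, "ax": 0, "ay": 0, "az": 0, "grip": 255}
    - {"tx": 0, "ty": -2.6, "tz": -11.4, "ax": 0, "ay": 0, "az": 0, "grip": 255}
    - {"tx": 0, "ty": -1.6, "tz": -5.6, "ax": 0, "ay": 0, "az": 0, "grip": 255}
    - {"tx": 0, "ty": 0, "tz": 0, "ax": 0, "ay": 0, "az": 0, "grip": 255}

```text
t: 16.6
tool_pos: [0.4721, 0.0104, 0.1342]
orientation: [3.139, -0.113, 0.001]
force: [5.3, -1.4, -4.2]
opening: 0.0108
```

Run:
```python
from h import *
go((.47,0,.07)); s=snap('scene','s6'); w=snap('wrist','w11')
k=10
im=cv2.resize(s['frame'][180:240,255:325],None,fx=k,fy=k,interpolation=cv2.INTER_CUBIC)
cv2.imwrite('pics/idx6.png',im)
```

```text
t 16.6 pos [0.4721 0.0104 0.1342] x [ 0.997 -0.072  0.001] z [ 0.001 -0.    -1.   ] F [ 5.3 -1.4 -4.2] op 0.0108 -> tool mm [-1.4 10.5 64.2]
```

View pics/idx6.png

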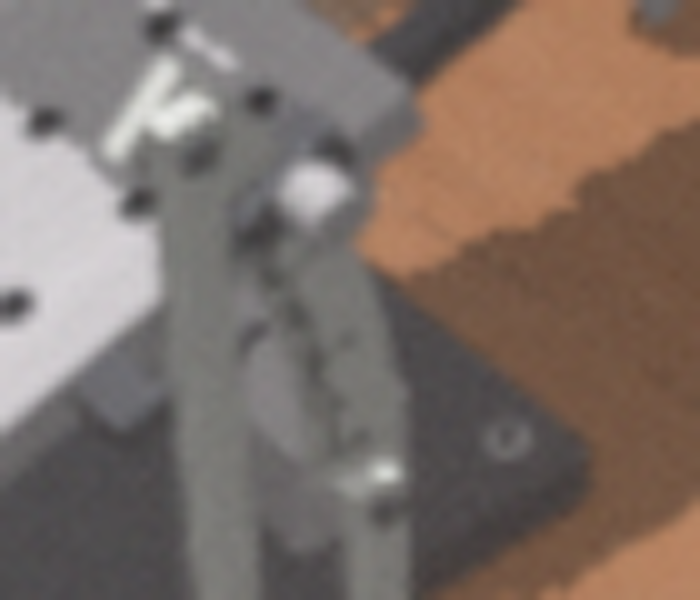

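View pics/w11.png

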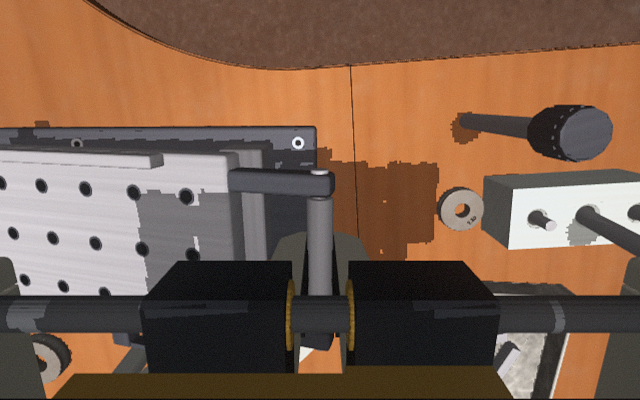

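View pics/s6.png

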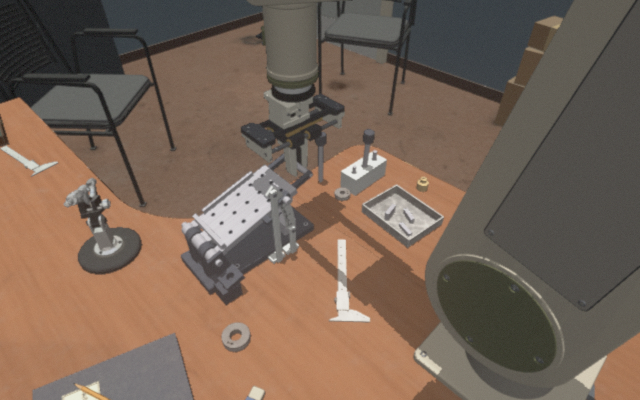

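Run:
```python
from h import *
def mk(f,x0,y0,w,h,k,o,dots=True):
    s=load(f); im=cv2.resize(s['frame'][y0:y0+h,x0:x0+w],None,fx=k,fy=k,interpolation=cv2.INTER_CUBIC)
    if dots:
      for th in (0,.3,.4,.5,.6):
       for r,col in ((.14,(0,0,255)),(.155,(0,255,0))):
        u,v=proj(s,arcpt(th,-.066 if r>.15 else -.058,r)); cv2.circle(im,(int((u-x0+.5)*k),int((v-y0+.5)*k)),3,col,-1)
    cv2.imwrite('pics/'+o,im)
mk('w2',390,130,150,100,5,'i_w2.png'); mk('w3',430,170,200,120,4,'i_w3.png'); mk('w8',120,190,160,90,5,'i_w8.png',False); mk('top0',230,180,60,50,12,'i_t0.png')
```

```text
(no output)
```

View pics/i_w2.png

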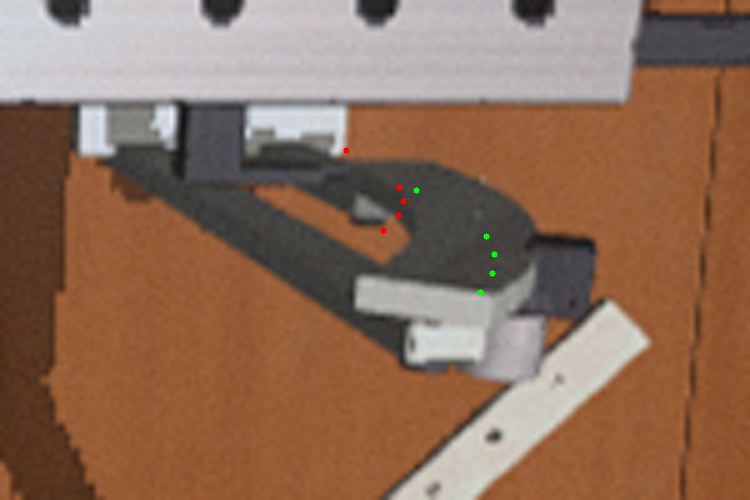

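View pics/i_w3.png

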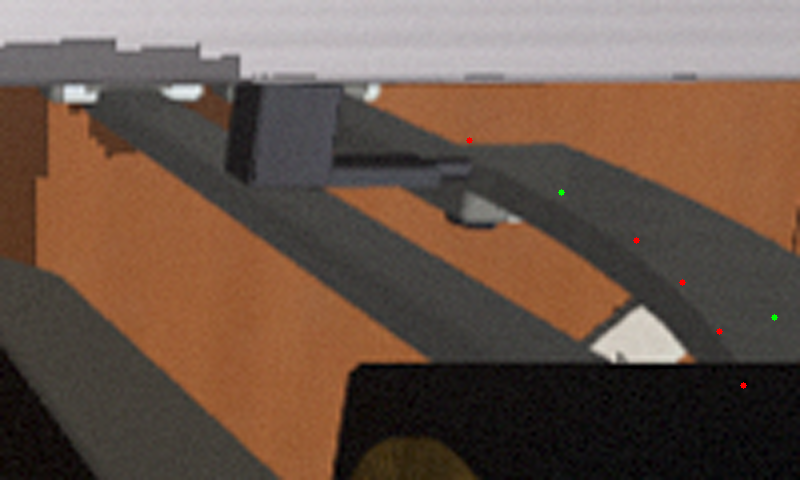

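View pics/i_t0.png

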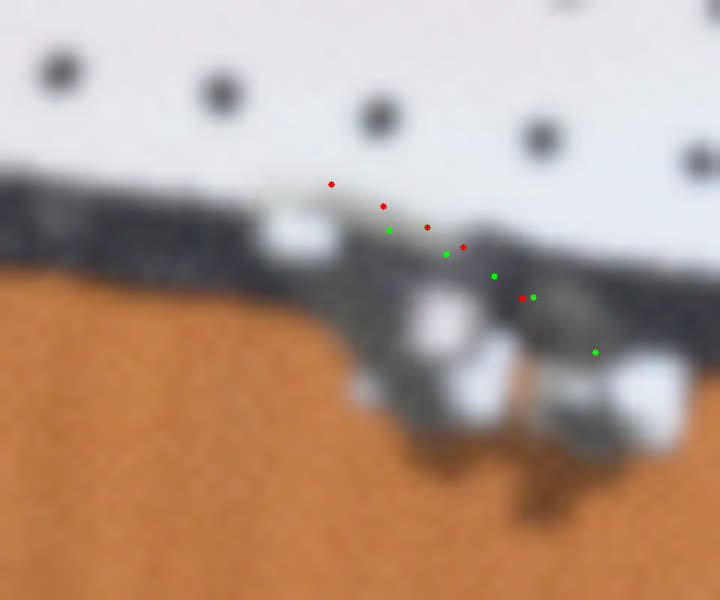

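Run:
```python
from h import *
w=load('w2');s=load('scene0');t=load('top0')
def ang(p):
    d=p-H; y=-d@ey; return dict(p=p.round(4),x=round(d@ex,4),r=round(np.hypot(y,d[2]),4),th=round(np.arctan2(d[2],y),3))
p,e=tri(w,(390+507/5-.4,130+347/5-.4),s,(255+31.3-.45,180+19-.45)); print('screw',ang(p),e)
p,e=tri(w,(390+565/5-.4,130+277/5-.4),s,(255+30.5-.45,180+13-.45)); print('dark box',ang(p),e)
p,e=tri(t,(230+443/12,180+320/12),s,(255+31.3-.45,180+19-.45)); print('screw top',ang(p),e)
p,e=tri(w,(390+345/5-.4,130+172/5-.4),s,(255+27.-.45,180+47.5-.45)); print('pointer tip',ang(p),e)
for f,o in(('scene0','j0.png'),('s6','j6.png')):
    c=load(f);k=10
    im=cv2.resize(c['frame'][180:240,255:325],None,fx=k,fy=k,interpolation=cv2.INTER_CUBIC)
    for th in (0,.1,.2,.3,.4,.5,.6):
        u,v=proj(s,arcpt(th,-.0635)); cv2.circle(im,(int((u-255+.5)*k),int((v-180+.5)*k)),3,(0,0,255),-1)
    cv2.imwrite('pics/'+o,im)
```

```text
screw {'p': array([0.4002, 0.1007, 0.1513]), 'x': np.float64(-0.0779), 'r': np.float64(0.1585), 'th': np.float64(0.503)} 0.00013694369612557398
dark box {'p': array([0.4116, 0.0926, 0.1529]), 'x': np.float64(-0.0659), 'r': np.float64(0.1657), 'th': np.float64(0.49)} 0.0005661578859335781
screw top {'p': array([0.3997, 0.1009, 0.1516]), 'x': np.float64(-0.0783), 'r': np.float64(0.1585), 'th': np.float64(0.505)} 0.00046119181773685876
pointer tip {'p': array([0.4158, 0.1002, 0.0722]), 'x': np.float64(-0.0622), 'r': np.float64(0.1384), 'th': np.float64(-0.02)} 0.005852161850680936
```

View pics/j0.png

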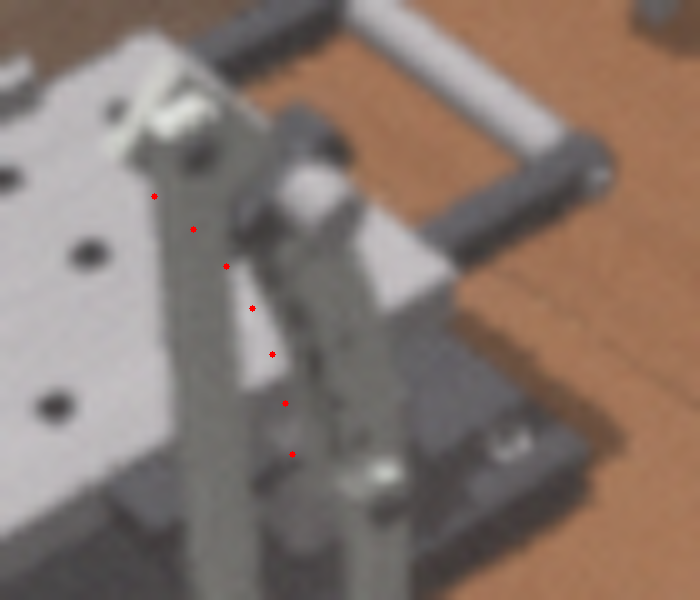

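View pics/j6.png

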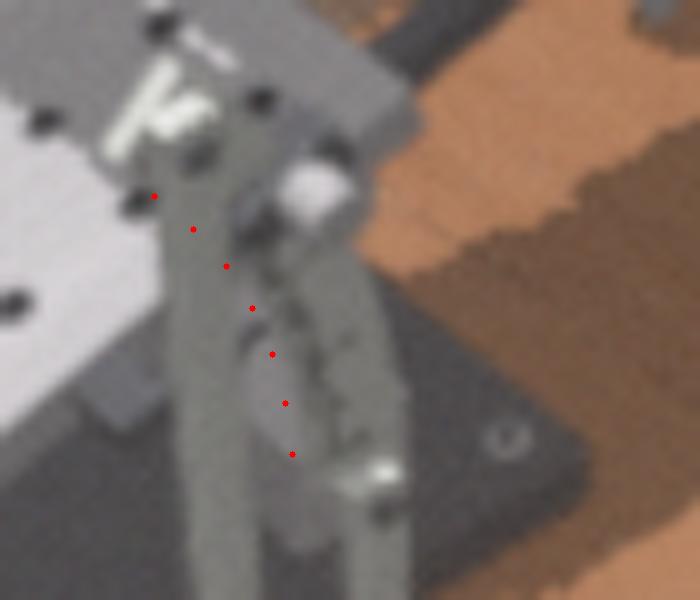

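Emit:
step_arm:
  targets:
    - {"tx": 0, "ty": -3.1, "tz": -9.9, "ax": 0, "ay": 0, "az": 0, "grip": 255}
    - {"tx": 0, "ty": -3.5, "tz": -9.9, "ax": 0, "ay": 0, "az": 0, "grip": 255}
    - {"tx": 0, "ty": -3.9, "tz": -9.7, "ax": 0, "ay": 0, "az": 0, "grip": 255}
    - {"tx": 0, "ty": -3.9, "tz": -8.4, "ax": 0, "ay": 0, "az": 0, "grip": 255}
    - {"tx": 0, "ty": -3.2, "tz": -6.3, "ax": 0, "ay": 0, "az": 0, "grip": 255}
    - {"tx": 0, "ty": -2.2, "tz": -4.1, "ax": 0, "ay": 0, "az": 0, "grip": 255}
    - {"tx": 0, "ty": 0, "tz": 0, "ax": 0, "ay": 0, "az": 0, "grip": 255}
    - {"tx": 0, "ty": 0, "tz": 0, "ax": 0, "ay": 0, "az": 0, "grip": 255}

```text
t: 17.5
tool_pos: [0.4733, 0.0297, 0.1819]
orientation: [3.139, -0.114, 0.0]
force: [4.7, -3.3, -3.3]
opening: 0.0109
```

Run:
```python
from h import *
st=robot.read_state(); print('theta z',np.arcsin((st['tool_pos'][2]-.0708)/.233))
go((.47,0,.07)); s=snap('scene','s7'); w=snap('wrist','w12'); t=snap('top','t7')
cv2.imwrite('pics/j7.png',cv2.resize(s['frame'][180:240,250:320],None,fx=10,fy=10,interpolation=cv2.INTER_CUBIC))
```

```text
theta z 0.49696514421493465
t 17.5 pos [0.4733 0.0297 0.1819] x [ 0.997 -0.072  0.   ] z [ 0.    -0.001 -1.   ] F [ 4.7 -3.3 -3.3] op 0.0109 -> tool mm [ -1.2  29.8 111.9]
```

View pics/j7.png

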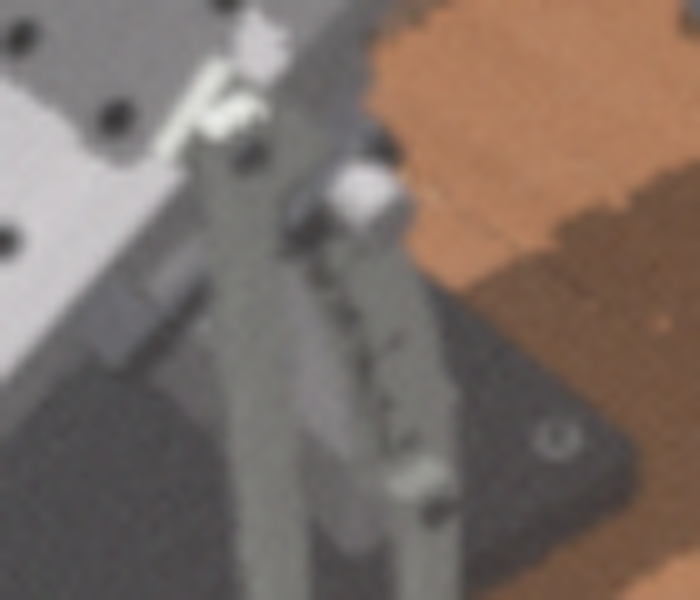

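View pics/w12.png

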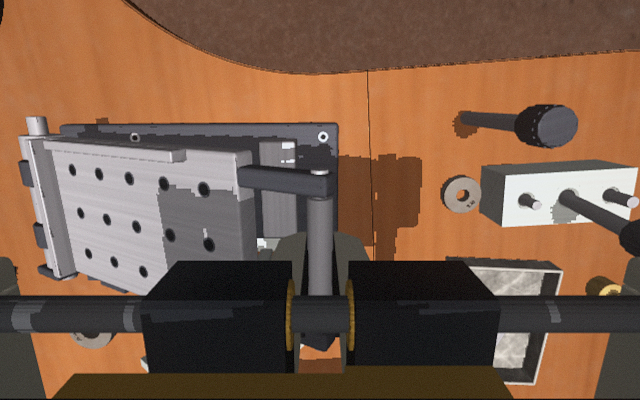

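View pics/t7.png

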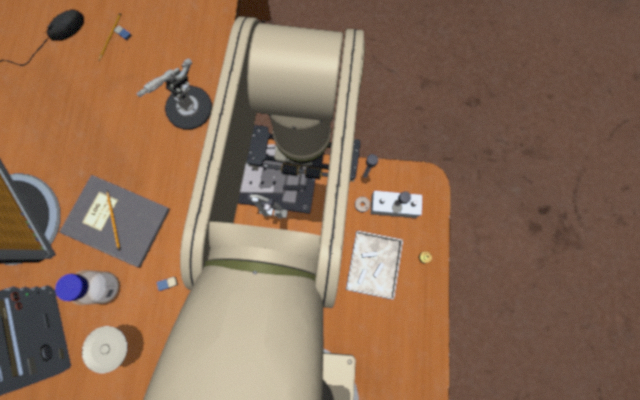

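Run:
```python
from h import *
s=load('s7')
for f,x0,y0,k,o in(('s7',250,180,10,'k7.png'),('w2',390,130,5,'kw2.png')):
    s=load(f); im=cv2.resize(s['frame'][y0:y0+(60 if k==10 else 100),x0:x0+(70 if k==10 else 150)],None,fx=k,fy=k,interpolation=cv2.INTER_CUBIC)
    for th,c in ((.45,(255,0,0)),(.5,(0,0,255)),(.55,(0,255,0))):
        for r in (.09,.10,.11,.12,.13,.14,.15,.16,.17):
            u,v=proj(s,arcpt(th,-.0635,r)); cv2.circle(im,(int((u-x0+.5)*k),int((v-y0+.5)*k)),3 if r!=.14 else 5,c,-1)
    cv2.imwrite('pics/'+o,im)
```

```text
(no output)
```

View pics/k7.png

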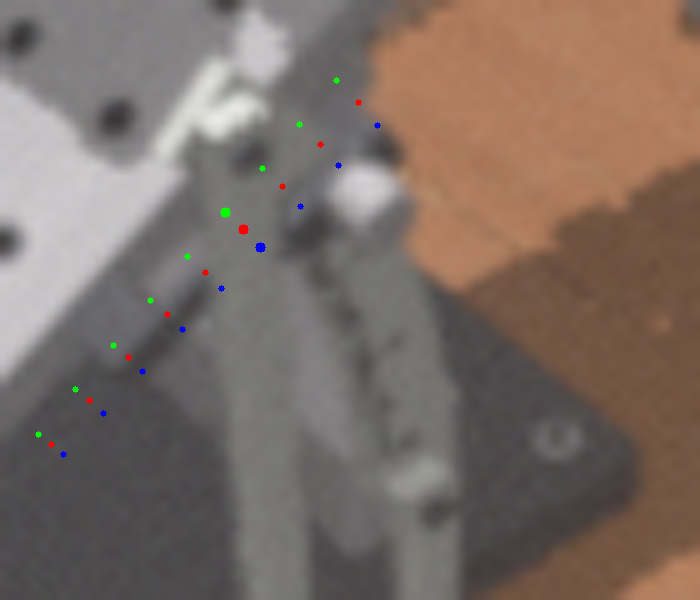

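View pics/kw2.png

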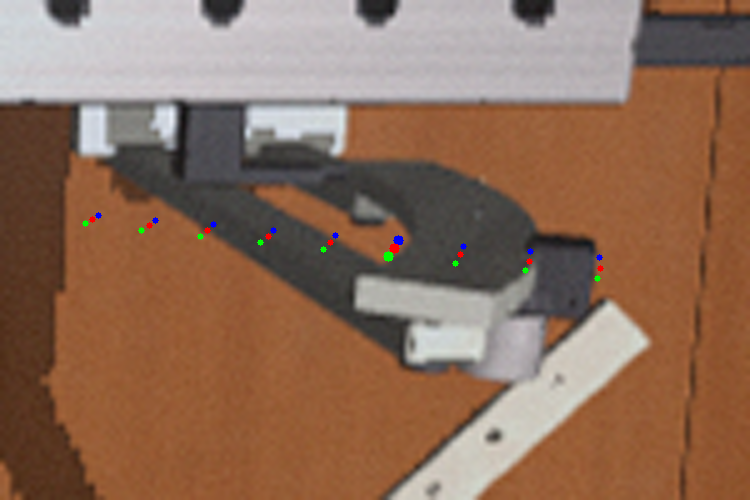

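Emit:
step_arm:
  targets:
    - {"tx": 0, "ty": -0.4, "tz": -0.6, "ax": 0, "ay": 0, "az": 0, "grip": 255}
    - {"tx": 0, "ty": 0, "tz": 0, "ax": 0, "ay": 0, "az": 0, "grip": 255}
    - {"tx": 0, "ty": 0, "tz": 0, "ax": 0, "ay": 0, "az": 0, "grip": 255}
    - {"tx": 0, "ty": 0, "tz": 0, "ax": 0, "ay": 0, "az": 0, "grip": 255}
    - {"tx": 0, "ty": 0, "tz": 0, "ax": 0, "ay": 0, "az": 0, "grip": 255}
    - {"tx": 0, "ty": 0, "tz": 0, "ax": 0, "ay": 0, "az": 0, "grip": 255}
    - {"tx": 0, "ty": 0, "tz": 0, "ax": 0, "ay": 0, "az": 0, "grip": 255}
    - {"tx": 0, "ty": 0, "tz": 0, "ax": 0, "ay": 0, "az": 0, "grip": 255}

```text
t: 18.45
tool_pos: [0.4734, 0.0299, 0.1823]
orientation: [3.139, -0.114, 0.0]
force: [4.8, -3.8, -2.4]
opening: 0.0108
```

Run:
```python
from h import *
zs=[]
for i in range(6):
    c=robot.read_camera('scene'); st=robot.read_state(); zs.append([*st['tool_pos'].round(4),round(np.arcsin((st['tool_pos'][2]-.0708)/.233),3)])
print(np.array(zs)); go((.47,0,.07))
cv2.imwrite('pics/s8.png',c['frame']); cv2.imwrite('pics/j8.png',cv2.resize(c['frame'][110:270,230:410],None,fx=4,fy=4,interpolation=cv2.INTER_CUBIC)[:600])
# independent tilt: visible bar +x end in w12 and w10
a=load('w10');b=load('w12')
print(onz(a,320,172,.078), onz(b,320,173,.078+.233*np.sin(.497)))
```

```text
[[0.4734 0.03   0.1823 0.499 ]
 [0.4733 0.03   0.1823 0.499 ]
 [0.4734 0.0299 0.1823 0.499 ]
 [0.4734 0.03   0.1823 0.499 ]
 [0.4734 0.03   0.1824 0.499 ]
 [0.4734 0.0299 0.1823 0.499 ]]
t 18.75 pos [0.4734 0.0299 0.1823] x [ 0.997 -0.073  0.   ] z [ 0.    -0.001 -1.   ] F [ 4.2 -3.5 -1.7] op 0.0109 -> tool mm [ -1.2  30.  112.3]
[ 0.51688608 -0.00252782  0.078     ] [0.51860351 0.02552165 0.18909222]
```

View pics/j8.png

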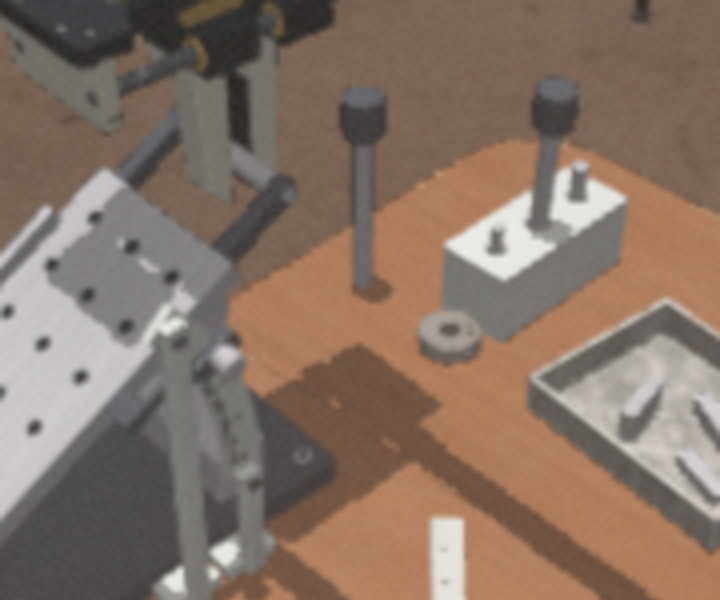

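```bash
python3 -c "
from plant import robot
robot.close_job(); s=robot.read_state(); print(s['t'],s['tool_pos'],s['opening'])"
```

```text
the job is handed in; nothing more can be done
the job is handed in; nothing more can be done
```

I pulled the lock pin straight up out of the bush and set it, fully down, in the empty middle bore. Then I raised the plate by its bar to the index. I handed the job in at about 19 s with the gripper still holding the bar at a 45 N squeeze.

- **Plate angle:** the arm position puts the plate at 0.499 rad, and it stayed there over six readings. From the images, I placed the index at 0.50 rad using its thumb screw (0.503 and 0.505 from two pairs of views) and 0.49 rad using its dark body.
- **Lock pin:** the scene view shows it upright in the bore with the fingers clear. Its head is 2–3 pixels off the expected position, a small lean I put down to play in the bore. I felt no clear contact at the bottom; the seating depth comes from the arm height and the image.
- **Index and bystanders:** the thumb screw stayed at the same image position to within half a pixel after the lift. The small ring gauge and the weight look unmoved in the last wide views. I made no measured check on them or on the large ring gauge.
- **Not confirmed:** the arc's front upright hides the index tip and pointer tip in the final view. Their match is worked out from the measured angles and the visible part of the pointer, not seen directly. The wrist also read sideways forces of about 4–5 N while holding the bar.

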